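# Fold out the carton's spout and pour the drying canisters into the open parcel

## Robot

A 6-joint arm with a two-finger parallel gripper is mounted at the origin on the work surface. World frame = base frame: x ahead of the robot, y to its left, z up, the work surface at z = 0. Lengths are in m, angles in rad, forces in N, time in s.
With the tool pointing down it reaches from about 0.375 to 0.925 m from the base axis. Payload 5.7 kg.
Tool frame: the origin (TCP) lies on the centre line of the jaws, within the pads' length; the fingertips stand 8 mm ahead of it and the grasp point (between the pads) lies 11 mm behind it; z points along the fingers, x is the direction in which the jaws open and shut, and the axes are right-handed (so a half turn about z gives the same grasp; the last joint's range is limited). The gripper opens to 85 mm and grips with 20 to 120 N. Pads are 22 mm wide; open, the fingers measure 114 mm over their backs; the gripper's body (76 mm by 85 mm) begins 54 mm behind the grasp point. The pads swing forward as they close: fully open they stand 13 mm farther back than shut.
Start: joints at [1.137, 0.359, 1.51, -0, 1.272, -0.115], TCP at [0.188, 0.57, 0.239] pointing down, gripper open.
Joint ranges: [-2.97, 2.97], [-1.01, 2.36], [0.21, 2.38], [-0.96, 4.11], [0.2, 2.71], [-2.98, 2.98]. Speed limits (rad/s): [2.39, 2.39, 3.14, 3.14, 3.14, 3.14].

## Interface

Orientations are given as a 3x3 rotation matrix whose columns are the frame's x, y, z axes.
In Python, from bench import monitor, cams, bot gives the robot as it stands. The module is installed in compiled form; this text tells all that it offers.
- The arm moves only by the tool drive_tool, never from a script. Its argument "series" is a list of rows, each a list of 7 numbers: the turn, a rotation vector about the tool's x, y, z in rad, then the shift along the tool's x, y, z in mm, then the opening, from 0 (shut) to 1 (fully open). In form: [[wx, wy, wz, dx, dy, dz, fingers], ...]. A call has 1 to 8 rows; each row is the pose to reach, as a shift and turn from the pose commanded when the call began, along the tool's axes at that moment; what a row does not reach only later rows make up. A row lasts 1/12 s, in which the tool goes at most 41.7 mm and 7.16 degrees, less where a joint would pass 70% of its speed; a pose out of reach is approached as far as the arm can. A call with a gripper value outside its range is refused whole. The fingers move at their own pace and stop on an object; the grip force is fixed at half the most. Time passes only in rows, so rows that repeat a pose let the fingers close. It gives the time, the measured TCP pose, the force and the opening at its end, in the units of the state.
- monitor.get_obs(): the state, without advancing time (a new reading comes with each control period).
- cams.camera(name): name is "scene" or "top" or "wrist"; returns the picture (480x640x3 uint8, blue, green, red); there is no depth.
- cams.camera_model(name): a dict with "K" (3x3 intrinsics, pixels), "eye" and "attitude" of the camera in the world; the wrist camera has in their place "T_tool_cam" (4x4, takes a point from camera to tool coordinates, whose origin is the TCP and whose axes are the tool frame's). Camera axes: x right, y up, looking along -z (the intrinsics and any distortion apply to the point x, -y, -z); pixel columns grow to the right and rows downward; lengths in m; the calibration is good to about 2 mm. A picture is of the moment at which its call begins: read the wrist's pose just before it. camera_model takes no time and is no camera call.
- bot.finish_job(): hands the job in, once; it reports no verdict.
Trained networks look in the newest picture that a camera, given by its name, has taken for a name from the list of things; names that differ only in an ending like _2 or _b are one class to them, and where a whole thing is asked for, a point or a joint stands for the part that bears it (a point fixed in the world has none). Each returns a list of dicts, best first, with "conf" (0 to 1); they miss things now and then, are a little off and sometimes report something else, mostly with a low value. They report only what shows in the picture. A call takes as long as a camera call. They do not tell look-alikes from the thing itself.
- cams.search_frame(camera, query): "uv" ([column, row] in pixels, amid what is visible of it).
- cams.outline_of(camera, query): "pixels" (480x640 bool, what is visible of it) and "uv" ([column, row] in pixels, amid what is visible of it).
The state is a dict: "t": time; "joint_pos": joint angles; "joint_vel": joint speeds; "joint_torque": joint torques, N m; "tcp_pos": TCP position; "tcp_rot": TCP orientation; "ft_force": force on the tool from outside, world axes, zero at the start; "ft_torque": the same for the moment, N m; "finger_gap": opening from 0.0 (shut) to 1.0 (fully open).
Only numpy, scipy, OpenCV 4.12 (cv2) and the standard library are available. Lean on these libraries where they do the work, as an engineer would, in place of code of your own. Each camera call takes 0.05 s, during which the arm holds its last target. There are 200 camera calls.

## Task

On the packing bench, pull the folded spout at the end of the dispenser carton all the way out and down while the carton still lies on the bench, then pick the carton up and tilt it so that all six drying canisters pour down the spout into the open parcel. Lay the empty carton back, label side up, in its place between the two taped boxes, and let go. Do not shove or knock the parcel, the two taped boxes, the mailing tube or the tape gun about.

Things in the scene. Friction and masses are not known exactly. Their poses are not given: they have to be found in the camera images.
- carton_center (a point): dispenser carton of brown board lying between the two taped boxes, 180 mm long (own x), 64 mm wide (own y), 96 mm high (own z, up), walls 3 mm, 0.15 to 0.23 kg empty; this point is its centre, 48 mm above its underside. Closed all round but for the spout (its whole -x end) and the thumb notch; paper label on top. Light: it slides if pushed hard. Lift it by a pinch across its width. 38 to 50 mm free on either side.
- notch (a point): middle of the thumb notch in the carton's top panel at the -x (spout) end, level with the carton's top: 69 mm from the carton's centre towards -x, 48 mm above it. The notch is 50 mm wide (y) and reaches 42 mm back from the -x end; a fingertip goes down through it behind the upright spout panel, with free space 60 mm deep below. Axes as the carton's.
- spout (a joint): opening angle of the spout, rad. 0: folded up, panel flush with the carton's -x end (at the start 0 to 0.12). It swings out to -x and down to a stop at 1.5, nearly in line with the carton's floor, and stays at any angle (0.6 N at its free edge moves it). Hinge along y on the bottom edge of that end: 89 mm from the carton's centre towards -x, 47 mm below it.
- spout_lip (a point): middle of the free edge of the spout panel (at the carton's top when folded). Panel: 2 mm board, 57.5 mm wide, 93 mm from hinge to free edge, with thin side gussets (inside the carton when folded) that make it a trough. Axes turn with the panel: z from hinge to free edge, x at right angles to it towards the inside of the trough.
- parcel: open shipping carton of brown board, 170 x 170 mm and 110 mm high, walls 4 mm, origin under its centre, z up; its four flaps hang outside from the rim, standing out up to 40 mm. A white product box (70 x 150 mm, 45 mm high) fills the +x half of its floor; canisters may lie on it or beside it. 0.9 kg.
- box_tall: bystander: taped brown box 130 (x) x 100 (y) x 95 mm high, beside the carton on the carton's +y side; origin under its centre
- box_low: bystander: taped brown box 120 (x) x 80 (y) x 75 mm high, beside the carton on the carton's -y side; origin under its centre
- tube: bystander: brown mailing tube standing on end beyond the parcel, 71 mm in diameter, 202 mm high; origin under its centre
- tapegun: bystander: tape gun lying on the bench near the robot, within 130 mm of its origin, 57 mm high; origin on the bench under its roll
- can0_center (a point): centre of drying canister 0, one of six white plastic cylinders 22 mm in diameter and 24 mm long, 20 g, standing loose on the carton's floor at the start, in its rear half (away from the spout); on board they start to slide at a slope of 26 to 35 degrees; its own z is the cylinder's axis
- can1_center (a point): centre of drying canister 1, one of six white plastic cylinders 22 mm in diameter and 24 mm long, 20 g, standing loose on the carton's floor at the start, in its rear half (away from the spout); on board they start to slide at a slope of 26 to 35 degrees; its own z is the cylinder's axis
- can2_center (a point): centre of drying canister 2, one of six white plastic cylinders 22 mm in diameter and 24 mm long, 20 g, standing loose on the carton's floor at the start, in its rear half (away from the spout); on board they start to slide at a slope of 26 to 35 degrees; its own z is the cylinder's axis
- can3_center (a point): centre of drying canister 3, one of six white plastic cylinders 22 mm in diameter and 24 mm long, 20 g, standing loose on the carton's floor at the start, in its rear half (away from the spout); on board they start to slide at a slope of 26 to 35 degrees; its own z is the cylinder's axis
- can4_center (a point): centre of drying canister 4, one of six white plastic cylinders 22 mm in diameter and 24 mm long, 20 g, standing loose on the carton's floor at the start, in its rear half (away from the spout); on board they start to slide at a slope of 26 to 35 degrees; its own z is the cylinder's axis
- can5_center (a point): centre of drying canister 5, one of six white plastic cylinders 22 mm in diameter and 24 mm long, 20 g, standing loose on the carton's floor at the start, in its rear half (away from the spout); on board they start to slide at a slope of 26 to 35 degrees; its own z is the cylinder's axis
Mind the look-alikes: they are no part of the job. What is shaped like the part that bears carton_center but blue or turquoise is not meant.

How it is judged:
On the way, in this order (a step that is already met when the one before it is completed fails the run):
1. the spout is folded out to more than 1.1 rad while the carton lies level on the bench (tilted less than 0.15 rad, lifted less than 15 mm) (value of joint spout above 1.1 rad and angle between carton_center's own z axis and vertical below 0.15 rad and height (world z) of carton_center below 0.063 m), for 0.2 s.
2. the carton is tilted by more than 0.5 rad with the spout's free edge over the parcel (within 110 mm of its middle, seen from above) (angle between carton_center's own z axis and vertical above 0.5 rad and horizontal distance between spout_lip and parcel below 0.11 m and height (world z) of spout_lip above 0.05 m), for 0.2 s.
At the end, for the whole second after the job is handed in: all six canisters are inside the parcel (below its rim), the parcel is upright, and the carton lies level on the bench, label side up (within 0.12 rad), with its centre within 45 mm of where it was at the start (x of can0_center in the frame of parcel between -0.085 and 0.085 m and y of can0_center in the frame of parcel between -0.085 and 0.085 m and z of can0_center in the frame of parcel between 0 and 0.11 m and x of can1_center in the frame of parcel between -0.085 and 0.085 m and y of can1_center in the frame of parcel between -0.085 and 0.085 m and z of can1_center in the frame of parcel between 0 and 0.11 m and x of can2_center in the frame of parcel between -0.085 and 0.085 m and y of can2_center in the frame of parcel between -0.085 and 0.085 m and z of can2_center in the frame of parcel between 0 and 0.11 m and x of can3_center in the frame of parcel between -0.085 and 0.085 m and y of can3_center in the frame of parcel between -0.085 and 0.085 m and z of can3_center in the frame of parcel between 0 and 0.11 m and x of can4_center in the frame of parcel between -0.085 and 0.085 m and y of can4_center in the frame of parcel between -0.085 and 0.085 m and z of can4_center in the frame of parcel between 0 and 0.11 m and x of can5_center in the frame of parcel between -0.085 and 0.085 m and y of can5_center in the frame of parcel between -0.085 and 0.085 m and z of can5_center in the frame of parcel between 0 and 0.11 m and angle between carton_center's own z axis and vertical below 0.12 rad and height (world z) of carton_center below 0.056 m and distance of carton_center from where it was at the start of the episode below 0.045 m and angle between parcel's own z axis and vertical below 0.1 rad); the robot touches nothing.
It fails at once if the parcel is moved more than 40 mm or tipped more than 0.3 rad (distance of parcel from where it was at the start of the episode above 0.04 m or angle between parcel's own z axis and vertical above 0.3 rad).
It fails at once if the taller taped box is moved more than 30 mm or tipped more than 0.3 rad (distance of box_tall from where it was at the start of the episode above 0.03 m or angle between box_tall's own z axis and vertical above 0.3 rad).
It fails at once if the lower taped box is moved more than 30 mm or tipped more than 0.3 rad (distance of box_low from where it was at the start of the episode above 0.03 m or angle between box_low's own z axis and vertical above 0.3 rad).
It fails at once if the mailing tube is moved more than 30 mm or tipped more than 0.3 rad (distance of tube from where it was at the start of the episode above 0.03 m or angle between tube's own z axis and vertical above 0.3 rad).
It fails at once if the tape gun is moved more than 30 mm or tipped more than 0.3 rad (distance of tapegun from where it was at the start of the episode above 0.03 m or angle between tapegun's own z axis and vertical above 0.3 rad).
It also fails if it takes over 72 s, if anything falls off the work surface, if the arm or the gripper's body presses on something with over 40 N, if the wrist force passes 120 N, or if a joint passes its speed limit or range.

## Working session

There is one attempt and no reset: what is moved stays moved. The work goes in short steps, Python scripts to look and compute and a tool call to move; the robot and the scene stay as the last step left them, time stands still between calls to the robot, and variables do not carry over. Pictures are saved under pics/ and viewed, on a budget of 10 in all, crops included, one or two more only if the job needs it, and the job is handed in when it is done.

Besides the shell and the picture viewer there is one more tool, called after "Request:" as name([rows], argument=value, ...), one row to a line, values as JSON. drive_tool: Moves the arm, as the interface text tells. Its arguments: {"type":"object","properties":{"series":{"type":"array","items":{"type":"array","items":{"type":"number"}}}},"required":["series"]}

```bash
mkdir -p pics
cat > h.py <<'E'
import numpy as np, cv2
from bench import monitor, cams, bot
def ray(m,uv):
    K=np.array(m["K"]); d=np.linalg.inv(K)@np.array([uv[0],uv[1],1.]); d=np.array([d[0],-d[1],-d[2]])
    return np.array(m["eye"]), np.array(m["attitude"])@d
def at_z(m,uv,z):
    e,d=ray(m,uv); return e+d*(z-e[2])/d[2]
def proj(m,p):
    c=np.array(m["attitude"]).T@(np.array(p)-np.array(m["eye"])); q=np.array(m["K"])@np.array([c[0],-c[1],-c[2]]); return q[:2]/q[2]
E
python3 - <<'E'
from h import *
print(monitor.get_obs())
for n in ["scene","top"]:
    im=cams.camera(n); cv2.imwrite(f"pics/{n}0.png",im); m=cams.camera_model(n); print(n,m)
    for q in ["carton_center","notch","spout_lip","parcel","box_tall","box_low","tube","tapegun"]:
        try: print(q,[(np.round(r["uv"]).tolist(),round(r["conf"],2),) for r in cams.search_frame(n,q)][:4])
        except Exception as e: print(q,e)
E
```

```text
{'t': 0.0, 'joint_pos': array([ 1.13688023e+00,  3.59532621e-01,  1.51143735e+00, -1.55607820e-05,
        1.27248868e+00, -1.15104365e-01]), 'joint_vel': array([ 6.87380963e-04, -2.53836869e-04, -8.89042204e-04,  5.95298390e-04,
        7.20746298e-05, -5.71089332e-04]), 'joint_torque': array([-2.75360908e-03, -5.27600491e+01, -2.78627121e+01, -4.29899328e-04,
        1.29088495e-02, -3.78432765e-05]), 'tcp_pos': array([0.18779677, 0.56915328, 0.23843525]), 'tcp_rot': array([[ 3.13433324e-01,  9.49609897e-01, -7.71018483e-04],
       [ 9.49608398e-01, -3.13434209e-01, -1.69931650e-03],
       [-1.85535133e-03, -1.99543208e-04, -9.99998259e-01]]), 'ft_force': array([ 0.44680119, -0.5569742 ,  0.94378364]), 'ft_torque': array([0.00019643, 0.00839063, 0.03344539]), 'finger_gap': 0.9979297284166252}
scene {'K': array([[573.54737539,   0.        , 326.48511426],
       [  0.        , 573.54737539, 232.69644067],
       [  0.        ,   0.        ,   1.        ]]), 'eye': array([ 1.31004863, -0.23267657,  1.43439387]), 'attitude': array([[ 0.36991089, -0.77841448,  0.5071852 ],
       [ 0
[... 579 characters left out ...]
19.49270937, 244.16600141],
       [  0.        ,   0.        ,   1.        ]]), 'eye': array([0.37402732, 0.07948687, 1.53669987]), 'attitude': array([[ 0.01473833,  0.99713551, -0.07418602],
       [-0.99987885,  0.01432597, -0.00608754],
       [-0.00500731,  0.07426675,  0.99722584]])}
carton_center [([267.0, 203.0], 0.96), ([172.0, 314.0], 0.78)]
notch [([251.0, 340.0], 0.96), ([271.0, 208.0], 0.93), ([172.0, 313.0], 0.93)]
spout_lip [([253.0, 370.0], 0.69), ([250.0, 226.0], 0.59), ([144.0, 307.0], 0.51)]
parcel [([428.0, 235.0], 0.83)]
box_tall [([230.0, 185.0], 0.73)]
box_low [([305.0, 216.0], 0.85), ([347.0, 265.0], 0.45)]
tube [([421.0, 154.0], 0.8)]
tapegun [([346.0, 266.0], 0.72)]
```

View pics/top0.png

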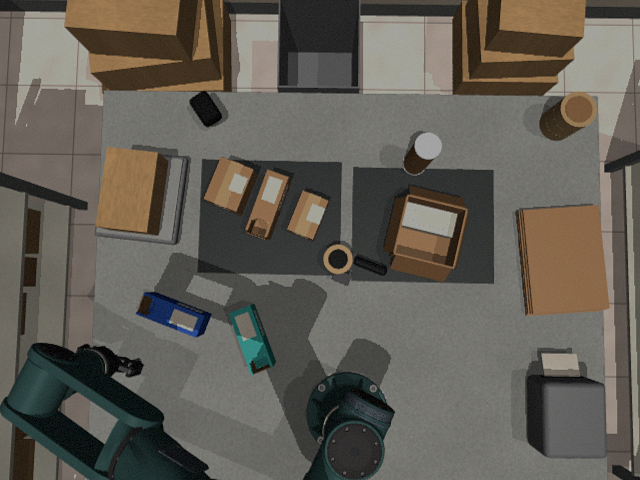

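View pics/scene0.png

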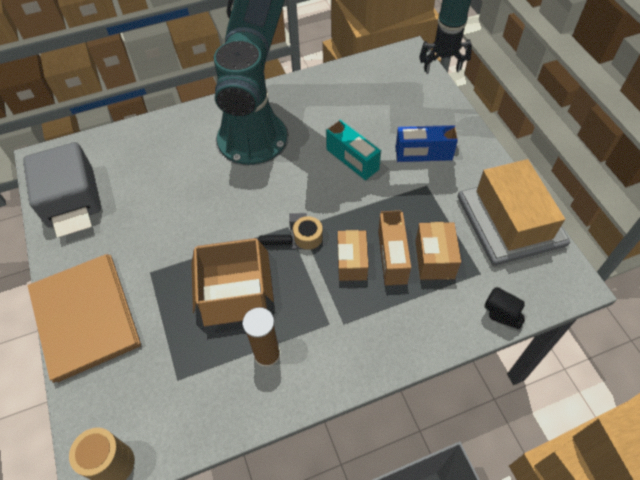

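The top picture has three candidates: the brown carton at (267,203) between the taped boxes, a blue one at (172,314) and a turquoise one at (250,340). The brown one fits the description. The parcel is at (428,235). I'll fit poses from the silhouettes and confirm with one enlarged crop.

```bash
cat > fit.py <<'E'
from h import *
from scipy.optimize import minimize
def sil(m,x,y,yaw,L,W,H):
    c,s=np.cos(yaw),np.sin(yaw)
    P=[proj(m,[x+c*a*L/2-s*b*W/2,y+s*a*L/2+c*b*W/2,z]) for a in(-1,1) for b in(-1,1) for z in(0,H)]
    h=cv2.convexHull(np.array(P,np.float32)); k=np.zeros((480*2,640*2),np.uint8)
    cv2.fillConvexPoly(k,np.round((h+.5)*2*16).astype(np.int32),1,shift=4); return k>0
def fit(masks,x0,dims):
    big={n:cv2.resize(v.astype(np.uint8),(1280,960),interpolation=cv2.INTER_NEAREST)>0 for n,v in masks.items()}
    M={n:cams.camera_model(n) for n in masks}
    def f(p):
        s=0
        for n,b in big.items():
            k=sil(M[n],*p,*dims); s-=(k&b).sum()/max((k|b).sum(),1)
        return s/len(big)
    best=None
    for dy in np.radians([-20,0,20]):
        q=np.array(x0)+[0,0,dy]
        r=minimize(f,q,method="Nelder-Mead",options=dict(initial_simplex=[q,q+[.02,0,0],q+[0,.02,0],q+[0,0,.2]],xatol=1e-4,fatol=1e-4))
        if best is None or r.fun<best.fun: best=r
    return best.x,-best.fun
E
python3 - <<'E'
from fit import *
D=dict(carton_center=(.18,.064,.096),parcel=(.17,.17,.11),box_tall=(.13,.1,.095),box_low=(.12,.08,.075))
near=dict(carton_center=((395,248),(267,203)),parcel=((231,282),(428,235)),box_tall=((438,249),(230,185)),box_low=((352,257),(305,216)))
ims={n:cams.camera(n) for n in("scene","top")}
mt=cams.camera_model("top")
for q,d in D.items():
    mk={}
    for i,n in enumerate(("scene","top")):
        c=[r for r in cams.outline_of(n,q) if np.hypot(*(np.array(r["uv"])-near[q][i]))<20]
        if c: mk[n]=c[0]["pixels"]
    p0=at_z(mt,near[q][1],d[2])
    for use in ([mk]+[{n:mk[n]} for n in mk]):
        x,s=fit(use,[p0[0],p0[1],-.4],d); print(q,list(use),np.round(x,4),round(s,3))
for q,uv,z in(("tube",(428,143),.202),("gun",(338,258),.057)): print(q,at_z(mt,uv,z))
cv2.imwrite("pics/crop1.png",np.hstack([cv2.resize(ims["top"][140:260,190:330],None,fx=3.5,fy=3.5),cv2.resize(ims["scene"][190:310,330:420],None,fx=3.5,fy=3.5)]))
E
```

```text
carton_center ['scene', 'top'] [ 0.5921  0.237  -0.3276] 0.934
carton_center ['scene'] [ 0.5899  0.2357 -0.3504] 0.95
carton_center ['top'] [ 0.5937  0.2374 -0.3175] 0.959
parcel ['scene', 'top'] [ 0.5179 -0.2198 -0.2585] 0.777
parcel ['scene'] [ 0.5162 -0.2208 -0.2546] 0.832
parcel ['top'] [ 0.5223 -0.2144 -0.3493] 0.727
box_tall ['scene', 'top'] [ 0.6472  0.3444 -0.3814] 0.947
box_tall ['scene'] [ 0.6434  0.344  -0.3719] 0.964
box_tall ['top'] [ 0.6488  0.3463 -0.3666] 0.971
box_low ['scene', 'top'] [ 0.5658  0.1211 -0.3529] 0.933
box_low ['scene'] [ 0.5626  0.1202 -0.3731] 0.953
box_low ['top'] [ 0.5668  0.1221 -0.3454] 0.96
tube [ 0.74231783 -0.1939162   0.202     ]
gun [0.44536356 0.03288672 0.057     ]
```

View pics/crop1.png

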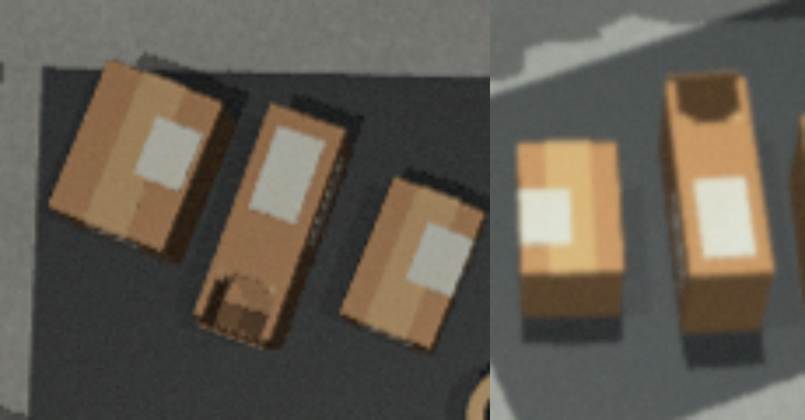

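The crop confirms it: brown carton with white label, between the taped boxes, notch at its robot-side end (about (258,222) in the top image). Next I move above the notch.

```bash
cat >> h.py <<'E'
from scipy.spatial.transform import Rotation as Rn
C=np.array([.5925,.237,.048]); YAW=-.33
def cR(yaw,alpha): # carton rotation: yaw, then spout-down tilt alpha about own y
    return Rn.from_euler("z",yaw)*Rn.from_euler("y",-alpha)
DOWN=np.array([[0,1,0],[1,0,0],[0,0,-1.]]) # tool axes in carton frame: x->y, y->x, z->-z
def mv(p,R,cur=None):
    o=monitor.get_obs(); p0,R0=(o["tcp_pos"],o["tcp_rot"]) if cur is None else cur
    w=Rn.from_matrix(R0.T@R).as_rotvec(); d=R0.T@(np.array(p)-p0)*1000
    print("w",np.round(w,3),"d",np.round(d,1),"n>=",round(max(np.linalg.norm(d)/41.7,np.degrees(np.linalg.norm(w))/7.16),1)); return w,d
def cw(p,c=C,yaw=YAW): # carton coords (m) -> world
    return Rn.from_euler("z",yaw).apply(p)+c
def tdown(yaw=YAW): return Rn.from_euler("z",yaw).as_matrix()@DOWN
E
python3 - <<'E'
from h import *
mv(cw([-.08,0,.19]),tdown()); print(cw([-.08,0,.19]))
E
```

```text
w [-0.     0.     0.011] d [-188.3  408.3    1.3] n>= 10.8
[0.51681661 0.26292344 0.238     ]
```

Request:
drive_tool([
  [0,0,0.01,-188,408,1,0],
  [0,0,0.01,-188,408,1,0],
  [0,0,0.01,-188,408,1,0],
  [0,0,0.01,-188,408,1,0],
  [0,0,0.01,-188,408,1,0],
  [0,0,0.01,-188,408,1,0],
  [0,0,0.01,-188,408,1,0],
  [0,0,0.01,-188,408,1,0],
])

```text
t: 2.07
tcp_pos: [0.433, 0.3408, 0.2388]
tcp_rot: [[0.323, 0.946, 0.0], [0.946, -0.323, 0.0], [0.0, 0.0, -1.0]]
ft_force: [0.8, 0.8, -0.1]
finger_gap: 0.0
```

Run:
```python
from h import *
mv(cw([-.08,0,.19]),tdown()); o=monitor.get_obs(); print(o["joint_pos"],o["tcp_pos"],o["finger_gap"])
```

```text
w [ 0.    -0.     0.001] d [-46.7 104.4   0.8] n>= 2.7
[ 5.41412338e-01  2.89016095e-01  1.61750488e+00  7.44281019e-06
  1.23466027e+00 -7.00627942e-01] [0.43304382 0.3408128  0.23876742] 0.00042829725101818
```

Request:
drive_tool([
  [0,0,0,-47,104,1,0],
  [0,0,0,-47,104,1,0],
  [0,0,0,-47,104,1,0],
  [0,0,0,-47,104,1,0],
  [0,0,0,-47,104,1,0],
])

```text
t: 2.48
tcp_pos: [0.5163, 0.263, 0.2374]
tcp_rot: [[0.326, 0.945, -0.0], [0.945, -0.326, 0.0], [0.0, -0.0, -1.0]]
ft_force: [0.5, 0.3, 1.0]
finger_gap: -0.001
```

```bash
cat >> h.py <<'E'
def wmodel():
    o=monitor.get_obs(); m=cams.camera_model("wrist"); T=np.array(m["T_tool_cam"]); R=np.array(o["tcp_rot"])
    return dict(K=m["K"],eye=o["tcp_pos"]+R@T[:3,3],attitude=R@T[:3,:3])
def box(im,m,c,yaw,L,W,z,col):
    P=[proj(m,Rn.from_euler("z",yaw).apply([a*L/2,b*W/2,0])+[c[0],c[1],z]) for a,b in((-1,-1),(-1,1),(1,1),(1,-1))]
    cv2.polylines(im,[np.round(P).astype(np.int32)],True,col,1)
E
python3 - <<'E'
from h import *
m=wmodel(); im=cams.camera("wrist"); o=monitor.get_obs(); print(o["joint_pos"],o["tcp_pos"],m["eye"])
for q in("carton_center","notch","spout_lip"): print(q,[(np.round(r["uv"]),round(r["conf"],2),at_z(m,r["uv"],.096)) for r in cams.search_frame("wrist",q)])
v=im.copy(); box(v,m,C,YAW,.18,.064,.096,(0,255,0)); box(v,m,C,YAW,.18,.064,.0,(255,255,0)); cv2.imwrite("pics/w1.png",v)
E
```

```text
[ 3.53929281e-01  3.30574528e-01  1.55908311e+00  4.94709060e-04
  1.25267438e+00 -8.86492492e-01] [0.51509822 0.26395791 0.23734112] [0.44922337 0.28651145 0.37301063]
carton_center [(array([314., 248.]), 0.93, array([0.53261986, 0.25452509, 0.096     ]))]
notch [(array([315., 247.]), 0.96, array([0.53212191, 0.25561448, 0.096     ])), (array([314., 207.]), 0.3, array([0.50158908, 0.26573015, 0.096     ]))]
spout_lip [(array([314., 208.]), 0.72, array([0.50234589, 0.26530545, 0.096     ]))]
```

View pics/w1.png

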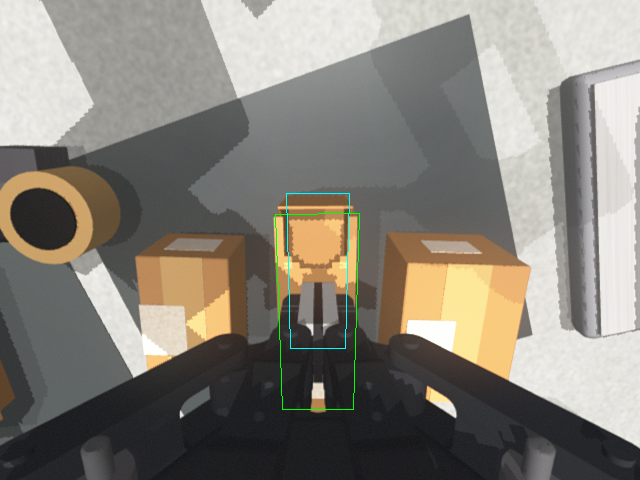

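Wrist view: the carton's predicted outline matches, with edges at cols 275 and 359 in row 214. The spout edge is at row 207, so it stands slightly open. I go down into the notch.

Run:
```python
from h import *
o=monitor.get_obs(); print(o["tcp_pos"], Rn.from_euler("z",-YAW).apply(o["tcp_pos"]-C))
for x,z in((-.069,.19),(-.069,.02),(-.139,.016),(-.153,-.009),(-.153,-.029)): mv(cw([x,0,z]),tdown())
```

```text
[0.51397194 0.26520076 0.2375103 ] [-0.08342913  0.00123264  0.1895103 ]
w [-0.001  0.     0.003] d [-1.3 14.4 -0.5] n>= 0.3
w [-0.001  0.     0.003] d [ -1.2  14.5 169.5] n>= 4.1
w [-0.001  0.     0.003] d [ -1.1 -55.5 173.5] n>= 4.4
w [-0.001  0.     0.003] d [ -1.  -69.4 198.6] n>= 5.0
w [-0.001  0.     0.003] d [ -1.  -69.4 218.6] n>= 5.5
```

Request:
drive_tool([
  [0,0,0,-1,14,20,0],
  [0,0,0,-1,14,60,0],
  [0,0,0,-1,14,95,0],
  [0,0,0,-1,14,125,0],
  [0,0,0,-1,14,150,0],
  [0,0,0,-1,14,170,0],
  [0,0,0,-1,14,170,0],
])

```text
t: 3.27
tcp_pos: [0.524, 0.2589, 0.0637]
tcp_rot: [[0.321, 0.947, -0.007], [0.947, -0.321, -0.003], [-0.005, -0.006, -1.0]]
ft_force: [-1.6, -0.2, -0.1]
finger_gap: -0.0
```

Request:
drive_tool([
  [0,0,0,0,-10,0,0],
  [0,0,0,0,-20,0,0],
  [0,0,0,0,-32,0,0],
  [0,0,0,0,-44,1,0],
  [0,0,0,0,-56,3,0],
  [0,0,0,0,-68,4,0],
  [0,0,0,0,-68,4,0],
])

```text
t: 3.85
tcp_pos: [0.4599, 0.2811, 0.0635]
tcp_rot: [[0.322, 0.947, -0.003], [0.947, -0.322, -0.001], [-0.002, -0.003, -1.0]]
ft_force: [0.2, -1.0, -0.4]
finger_gap: 0.002
```

Run:
```python
from h import *
o=monitor.get_obs(); print(o["tcp_pos"], Rn.from_euler("z",-YAW).apply(o["tcp_pos"]-C),o["ft_force"])
```

```text
[0.45987645 0.28112902 0.06350761] [-0.13976719 -0.00122781  0.01550761] [ 0.17309259 -0.97727468 -0.41570117]
```

Request:
drive_tool([
  [0,0,0,0,-7,9,0],
  [0,0,0,0,-14,18,0],
  [0,0,0,0,-14,26,0],
  [0,0,0,0,-14,33,0],
  [0,0,0,0,-14,39,0],
  [0,0,0,0,-14,45,0],
  [0,0,0,0,-14,45,0],
])

```text
t: 4.43
tcp_pos: [0.4502, 0.2849, 0.0174]
tcp_rot: [[0.323, 0.946, -0.001], [0.946, -0.323, -0.001], [-0.001, -0.001, -1.0]]
ft_force: [-0.2, 0.6, 0.6]
finger_gap: 0.001
```

Run:
```python
from h import *
o=monitor.get_obs(); print(o["tcp_pos"], Rn.from_euler("z",-YAW).apply(o["tcp_pos"]-C),o["ft_force"])
m=wmodel(); v=cams.camera("wrist"); box(v,m,C,YAW,.18,.064,.096,(0,255,0)); cv2.imwrite("pics/w2.png",v)
```

```text
[0.45020273 0.28490403 0.01735679] [-0.15014221 -0.0007912  -0.03064321] [-0.18095325  0.56517114  0.5719759 ]
```

View pics/w2.png

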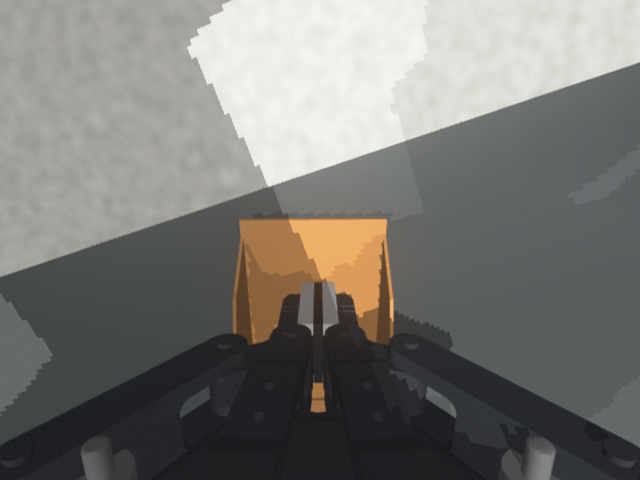

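Spout is folded down: lip edge at row 219, finger on the panel. I raise and pre-tilt for the pinch.

Request:
drive_tool([
  [0,0,0,0,0,-40,0],
  [0,0,0,0,0,-80,0.3],
  [0,0,0,0,10,-120,1],
  [0,0,0,0,30,-150,1],
  [0,0,0,0,60,-170,1],
  [0,0,0,0,60,-170,1],
  [0,0,0,0,60,-170,1],
])

```text
t: 5.07
tcp_pos: [0.5098, 0.2659, 0.1905]
tcp_rot: [[0.325, 0.946, 0.005], [0.946, -0.325, 0.002], [0.003, 0.004, -1.0]]
ft_force: [-0.7, 0.3, 0.0]
finger_gap: 0.844
```

```bash
cat >> h.py <<'E'
def tool(yaw,alpha): return cR(yaw,alpha).as_matrix()@DOWN
def tcp_for_grasp(g,R): return np.array(g)+.011*R[:,2]   # grasp point g -> TCP
E
python3 - <<'E'
from h import *
o=monitor.get_obs(); print(o["joint_pos"],o["tcp_pos"])
R=tool(YAW,-np.radians(20)); print(R[:,2]) 
for z in(.19,.075): mv(tcp_for_grasp(cw([.005,0,z-.048]),R),R)
ims={}
for n in("scene","top"): ims[n]=cams.camera(n); cv2.imwrite(f"pics/{n}2.png",ims[n])
from fit import *
mt=cams.camera_model("top")
for q in("spout_lip","notch","carton_center"): print(q,[(np.round(r["uv"]).tolist(),round(r["conf"],2)) for r in cams.search_frame("top",q)],)
print(proj(mt,cw([-.182,0,-.04])))
E
```

```text
[ 3.60700685e-01  3.69130271e-01  1.62726708e+00 -2.10014496e-04
  1.14027641e+00 -8.79414578e-01] [0.5098482  0.26588056 0.19053124]
[-0.32356554  0.11082924 -0.93969262]
w [ 0.353 -0.003 -0.   ] d [-0.5 88.7 11.2] n>= 2.8
w [ 0.353 -0.003 -0.   ] d [ -0.9  88.3 126.2] n>= 3.7
spout_lip [([144.0, 306.0], 0.6), ([248.0, 254.0], 0.58)]
notch [([172.0, 314.0], 0.93), ([269.0, 206.0], 0.55), ([228.0, 174.0], 0.29)]
carton_center [([172.0, 316.0], 0.83), ([265.0, 205.0], 0.79), ([425.0, 233.0], 0.38), ([250.0, 256.0], 0.19)]
[247.98002718 265.99927876]
```

Request:
drive_tool([
  [0.1,0,0,0,30,0,1],
  [0.2,0,0,0,60,0,1],
  [0.3,0,0,0,88,0,1],
  [0.35,0,0,-0.5,88.5,0,1],
  [0.35,0,0,-0.5,88.5,0,1],
  [0.35,0,0,-0.5,88.5,0,1],
])

```text
t: 5.82
tcp_pos: [0.5901, 0.2366, 0.1865]
tcp_rot: [[0.324, 0.888, -0.327], [0.946, -0.304, 0.11], [-0.002, -0.345, -0.939]]
ft_force: [-0.6, -0.6, -0.9]
finger_gap: 1.001
```

Run:
```python
from h import *
o=monitor.get_obs(); print(o["joint_pos"],o["tcp_pos"])
m=wmodel(); v=cams.camera("wrist"); box(v,m,C,YAW,.18,.064,.096,(0,255,0)); cv2.imwrite("pics/w3.png",v)
R=tool(YAW,-np.radians(20))
for z in(.19,.075): mv(tcp_for_grasp(cw([.005,0,z-.048]),R),R)
# kinematic fit
from scipy.optimize import least_squares
J=np.array([[.3595,1.5114,1.2725],[.3306,1.5591,1.2527],[.36913,1.62727,1.14028],list(o["joint_pos"][[1,2,4]])])
P=np.array([[.18780,.56915,.23843],[.51510,.26396,.23734],[.50985,.26588,.19053],o["tcp_pos"]])
def f(p):
    a,d,L1,L2,e,L3=p; s=J[:,0]; t=s+J[:,1]; u=t+J[:,2]
    r=a+L1*np.sin(s)+L2*np.sin(t)+e*np.cos(t)+L3*np.sin(u); z=d+L1*np.cos(s)+L2*np.cos(t)-e*np.sin(t)+L3*np.cos(u)
    return np.r_[r-np.hypot(P[:,0],P[:,1]),z-P[:,2], .03*(np.array(p)-[0,.35,.4,.4,0,.25])]
r=least_squares(f,[0,.35,.4,.4,0,.25]); print(r.x, r.fun[:8]*1000)
```

```text
[ 0.17638962  0.61523152  1.25938329  0.1665284   1.57893258 -1.08930011] [0.59008973 0.23656806 0.18648494]
w [-0.003  0.002  0.001] d [0.8 6.8 5.7] n>= 0.2
w [-0.003  0.002  0.001] d [  1.   46.4 113.7] n>= 2.9
[0.03131365 0.22820906 0.52208634 0.43093615 0.09406656 0.26109595] [-0.95050835  1.49920602 -0.39023847 -0.18663996  0.13902581 -0.84587179
 -0.09005096  0.90650867]
```

View pics/w3.png

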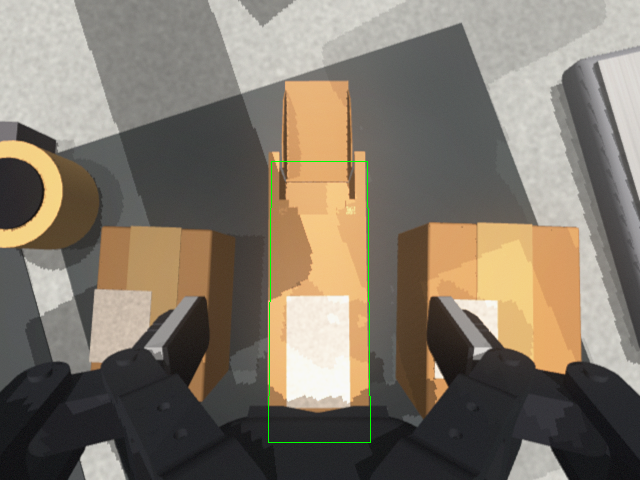

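Spout hangs out fully (lip at row 81). The carton end is at row 152 against the predicted 161, so it slid about 5 mm towards the robot, which is fine. The pads (cols 206 and 428) straddle it, and I descend and pinch.

Request:
drive_tool([
  [0,0,0,1,16,30,1],
  [0,0,0,1,29,65,1],
  [0,0,0,1,39,95,1],
  [0,0,0,1,46,114,1],
  [0,0,0,1,46,114,1],
  [0,0,0,1,46,114,1],
  [0,0,0,1,46,114,0.5],
  [0,0,0,1,46,114,0.3],
])

```text
t: 6.53
tcp_pos: [0.5958, 0.2371, 0.0682]
tcp_rot: [[0.322, 0.891, -0.321], [0.947, -0.302, 0.11], [0.001, -0.34, -0.941]]
ft_force: [1.9, -1.6, 3.0]
finger_gap: 0.745
```

Request:
drive_tool([
  [0,0,0,0,0,0,0.3],
  [0,0,0,0,0,0,0.3],
  [0,0,0,0,0,0,0.3],
  [0,0,0,0,0,0,0.3],
])

```text
t: 6.87
tcp_pos: [0.5964, 0.2371, 0.0684]
tcp_rot: [[0.323, 0.89, -0.321], [0.947, -0.303, 0.112], [0.002, -0.34, -0.94]]
ft_force: [-0.7, 1.3, 7.3]
finger_gap: 0.74
```

Run:
```python
from h import *
o=monitor.get_obs(); print(repr(o["joint_pos"]),repr(o["tcp_pos"]),o["tcp_rot"].tolist(),o["finger_gap"],o["ft_force"])
```

```text
array([ 0.17526827,  0.7376737 ,  1.33612727,  0.17002042,  1.37617013,
       -1.12633087]) array([0.59640656, 0.23707187, 0.06843567]) [[0.3226521281161416, 0.8903891159246988, -0.3210962884633797], [0.9465148558154836, -0.3026981648959721, 0.11172935464418143], [0.0022873440316971416, -0.33997212122679094, -0.9404327327596784]] 0.7398502189803877 [-0.68194444  1.25510276  7.28719111]
```

```bash
cat > kin.py <<'E'
from h import *
from scipy.optimize import least_squares
Q=np.array([[1.13688,.35953,1.51144,0,1.27249,-.1151],[.35393,.33057,1.55908,.0005,1.25267,-.88649],[.3607,.36913,1.62727,-.0002,1.14028,-.87941],[.17639,.61523,1.25938,.16653,1.57893,-1.0893],[.17527,.73767,1.33613,.17002,1.37617,-1.12633]])
P=np.array([[.18780,.56915,.23843],[.51510,.26396,.23734],[.50985,.26588,.19053],[.59009,.23657,.18648],[.59641,.23707,.06844]])
RL=np.array([[.32265,.89039,-.3211],[.94651,-.3027,.11173],[.00229,-.33997,-.94043]])
def fk(q,p,s4=1,s6=1):
    a,d,L1,L2,e,L3=p; E=Rn.from_euler
    R1=E("z",q[0]); R2=R1*E("y",q[1]); R3=R2*E("y",q[2]); R4=R3*E("z",s4*q[3]); R5=R4*E("y",q[4]); R6=R5*E("z",s6*q[5])
    x=np.array([0,0,d])+R1.apply([a,0,0])+R2.apply([0,0,L1])+R3.apply([e,0,L2])+R5.apply([0,0,L3])
    return x,R6.as_matrix()
pri=np.array([0,.35,.4,.4,0,.25])
def solve(s4):
    f=lambda p: np.r_[np.ravel([fk(q,p,s4)[0]-x for q,x in zip(Q,P)]),.003*(p-pri)]
    return least_squares(f,pri)
sols={s:solve(s) for s in(1,-1)}
s4=min(sols,key=lambda s:np.abs(sols[s].fun[:15]).max()); par=sols[s4].x
def toolfix():
    best=None
    for s6 in(1,-1):
        A=fk(Q[-1],par,s4,s6)[1].T@RL; B=fk(Q[0],par,s4,s6)[1].T@np.array([[.31343,.94961,0],[.94961,-.31343,0],[0,0,-1]])
        er=np.abs(A-B).max()
        if best is None or er<best[0]: best=(er,s6,A)
    return best
er,s6,A=toolfix()
LO=np.array([-2.97,-1.01,.21,-.96,.2,-2.98]);HI=np.array([2.97,2.36,2.38,4.11,2.71,2.98])
def ik(p,R,q0):
    def f(q):
        x,r=fk(q,par,s4,s6); return np.r_[(x-p)*5,Rn.from_matrix((r@A).T@R).as_rotvec()]
    s=least_squares(f,np.clip(q0,LO+.01,HI-.01),bounds=(LO,HI)); return s.x,np.abs(s.fun).max()
E
python3 - <<'E'
from kin import *
print(s4,s6,er,par,np.abs(sols[s4].fun[:15]).max()); print(np.round(A,3))
# grasp relation, carton frame
c0=cw([-.005,0,0]); Rc=cR(YAW,0).as_matrix()
o=monitor.get_obs(); Rt=Rc.T@o["tcp_rot"]; pt=Rc.T@(o["tcp_pos"]-c0); print(pt)
PC=np.array([.518,-.219]); lipc=np.array([-.089-.093*np.sin(1.45),0,-.047+.093*np.cos(1.45)])
def pose(yaw,al,lip):
    R=cR(yaw,al).as_matrix(); c=np.array(lip)-R@lipc; return c,c+R@pt,R@Rt
q=o["joint_pos"]
c=c0+[0,0,.25]; q,e=ik(c+Rc@pt,Rc@Rt,q); print("lift",np.round(q,2),e)
for yaw in(-.33,-.45):
  qq=q
  for al,z,off in((0,.25,.0),(20,.17,0),(40,.13,.01),(55,.12,.02),(65,.12,.02)):
    u=np.array([np.cos(yaw),np.sin(yaw)]); l=np.r_[PC+off*u,z]
    c,p,R=pose(yaw,np.radians(al),l); qq,e=ik(p,R,qq); print(yaw,al,"c",np.round(c,3),"tcp",np.round(p,3),np.round(qq,2),round(e,4))
E
```

```text
1 1 0.0018551020813068035 [0.03778983 0.42157867 0.94899054 0.33323699 0.27221659 0.71107546] 0.06790189621045864
[[-1.  0.  0.]
 [ 0. -1.  0.]
 [-0. -0.  1.]]
[0.00867248 0.00133388 0.02043567]
lift [ 0.19  0.51  1.04  0.18  1.9  -1.02] 4.178440171410524e-11
-0.33 0 c [ 0.69  -0.278  0.286] tcp [ 0.698 -0.279  0.306] [-0.37  0.65  0.72 -0.01  2.12 -1.62] 0.0
-0.33 20 c [ 0.668 -0.27   0.266] tcp [ 0.669 -0.269  0.288] [-0.38  0.4   1.25  0.    1.49 -1.63] 0.0
-0.33 40 c [ 0.637 -0.26   0.274] tcp [ 0.631 -0.256  0.295] [-0.42  0.22  1.77  0.05  0.8  -1.69] 0.0
-0.33 55 c [ 0.608 -0.25   0.289] tcp [ 0.597 -0.245  0.308] [-0.57  0.25  2.22  0.93  0.2  -2.69] 0.0446
-0.33 65 c [ 0.579 -0.24   0.299] tcp [ 0.565 -0.234  0.316] [-0.61  0.22  2.28  1.18  0.2  -2.98] 0.1942
-0.45 0 c [ 0.681 -0.298  0.286] tcp [ 0.69  -0.3    0.306] [-0.42  0.65  0.72  0.01  2.12 -1.54] 0.0
-0.45 20 c [ 0.66  -0.288  0.266] tcp [ 0.662 -0.287  0.288] [-0.41  0.4   1.24  0.    1.49 -1.53] 0.0
-0.45 40 c [ 0.631 -0.274  0.274] tcp [ 0.626 -0.27   0.295] [-0.39  0.22  1.77 -0.03  0.8  -1.49] 0.0
-0.45 55 c [ 0.603 -0.26   0.289] tcp [ 0.593 -0.254  0.308] [-0.29  0.23  2.19 -0.55  0.2  -0.9 ] 0.0555
-0.45 65 c [ 0.576 -0.247  0.299] tcp [ 0.563 -0.239  0.316] [-0.21  0.2   2.26 -0.96  0.2  -0.42] 0.2002
```

```bash
sed -i 's/a,d,L1,L2,e,L3=p; E=/a,d,L1,L2,e,L3,b,h=p; E=/; s/R1.apply(\[a,0,0\])/R1.apply([a,b,0])/; s/R5.apply(\[0,0,L3\])/R5.apply([h,0,L3])/; s/pri=.*/pri=np.array([0,.35,.4,.4,0,.3,.069,0])/' kin.py
cat > plan.py <<'E'
from kin import *
c0=cw([-.005,0,0]); Rc=cR(YAW,0).as_matrix()
G=np.array([.59640656,.23707187,.06843567])
Rt=Rc.T@RL; pt=Rc.T@(G-c0)
PC=np.array([.518,-.219]); lipc=np.array([-.089-.093*np.sin(1.45),0,-.047+.093*np.cos(1.45)])
def pose(yaw,al,lip):
    R=cR(yaw,np.radians(al)).as_matrix(); c=np.array(lip)-R@lipc; return c,c+R@pt,R@Rt
def lip(off,z,yaw): return np.r_[PC+off*np.array([np.cos(yaw),np.sin(yaw)]),z]
E
python3 - <<'E'
from plan import *
print(s4,s6,er,np.round(par,3),[np.abs(sols[s].fun[:15]).max() for s in sols])
q,e=ik(c0+[0,0,.25]+Rc@pt,Rc@Rt,Q[-1]); print("lift",np.round(q,2),e)
for yaw in(-.1,-.33,-.55):
  qq=q
  for al,z,off in((0,.25,.0),(20,.17,0),(40,.13,.01),(50,.12,.02),(60,.12,.02),(70,.12,.02)):
    c,p,R=pose(yaw,al,lip(off,z,yaw)); qq,e=ik(p,R,qq); print(yaw,al,"c",np.round(c,3),"tcp",np.round(p,3),np.round(qq,2),round(e,4))
E
```

```text
1 1 0.0018551020813068035 [ 0.     0.266  0.611  0.434  0.112  0.365  0.069 -0.   ] [np.float64(1.0529642003792583e-05), np.float64(0.015725441666508355)]
lift [ 0.18  0.53  1.09  0.17  1.83 -1.05] 2.8381746952632625e-09
-0.1 0 c [ 0.698 -0.237  0.286] tcp [ 0.707 -0.237  0.306] [-0.37  0.76  0.69 -0.1   2.02 -1.87] 0.0
-0.1 20 c [ 0.675 -0.235  0.266] tcp [ 0.677 -0.234  0.288] [-0.43  0.5   1.17  0.    1.48 -1.9 ] 0.0
-0.1 40 c [ 0.643 -0.232  0.274] tcp [ 0.637 -0.23   0.295] [-0.53  0.27  1.56  0.17  1.   -2.07] 0.0
-0.1 50 c [ 0.627 -0.23   0.282] tcp [ 0.617 -0.228  0.302] [-0.59  0.18  1.74  0.34  0.79 -2.26] 0.0
-0.1 60 c [ 0.597 -0.227  0.295] tcp [ 0.584 -0.224  0.313] [-0.69  0.08  1.92  0.66  0.63 -2.6 ] 0.0
-0.1 70 c [ 0.566 -0.224  0.303] tcp [ 0.55  -0.221  0.318] [-0.79  0.02  2.07  1.    0.59 -2.98] 0.0412
-0.33 0 c [ 0.69  -0.278  0.286] tcp [ 0.698 -0.279  0.306] [-0.45  0.78  0.66 -0.05  2.05 -1.71] 0.0
-0.33 20 c [ 0.668 -0.27   0.266] tcp [ 0.669 -0.269  0.288] [-0.48  0.5   1.15  0.    1.48 -1.72] 0.0
-0.33 40 c [ 0.637 -0.26   0.274] tcp [ 0.631 -0.256  0.295]
[... 271 characters left out ...]
235  0.303] tcp [ 0.549 -0.228  0.318] [-0.67  0.    2.13  1.02  0.31 -2.8 ] 0.0
-0.55 0 c [ 0.673 -0.314  0.286] tcp [ 0.681 -0.317  0.306] [-0.53  0.77  0.67  0.01  2.05 -1.55] 0.0
-0.55 20 c [ 0.653 -0.302  0.266] tcp [ 0.655 -0.301  0.288] [-0.53  0.5   1.16  0.    1.48 -1.55] 0.0
-0.55 40 c [ 0.625 -0.285  0.274] tcp [ 0.62  -0.28   0.295] [-0.52  0.27  1.56 -0.01  0.96 -1.54] 0.0
-0.55 50 c [ 0.611 -0.276  0.282] tcp [ 0.603 -0.27   0.302] [-0.52  0.17  1.74 -0.02  0.7  -1.53] 0.0
-0.55 60 c [ 0.586 -0.261  0.295] tcp [ 0.575 -0.253  0.313] [-0.51  0.07  1.93 -0.06  0.44 -1.49] 0.0
-0.55 70 c [ 0.559 -0.244  0.303] tcp [ 0.546 -0.235  0.318] [-0.49  0.    2.1  -0.27  0.2  -1.27] 0.0275
```

Run:
```python
from plan import *
o=monitor.get_obs(); cur=(o["tcp_pos"],o["tcp_rot"])
p1=c0+[0,0,.23]+Rc@pt; w,d=mv(p1,Rc@Rt,cur)
y=-.45; c,p2,R2=pose(y,0,lip(0,.235,y)); print(c); mv(p2,R2,(p1,Rc@Rt))
```

```text
w [0. 0. 0.] d [   0.5  -78.2 -216.3] n>= 5.5
[ 0.68127115 -0.29786895  0.27079324]
w [-0.     0.041  0.113] d [-478.7  248.2  -83.2] n>= 13.1
```

Request:
drive_tool([
  [0,0,0,0,-4,-10,0.3],
  [0,0,0,0,-12,-35,0.3],
  [0,0,0,0,-26,-70,0.3],
  [0,0,0,0,-40,-110,0.3],
  [0,0,0,0,-54,-150,0.3],
  [0,0,0,0,-68,-190,0.3],
  [0,0,0,0,-78,-216,0.3],
  [0,0,0,0,-78,-216,0.3],
])

```text
t: 7.53
tcp_pos: [0.5986, 0.237, 0.3044]
tcp_rot: [[0.323, 0.894, -0.312], [0.946, -0.302, 0.113], [0.007, -0.332, -0.943]]
ft_force: [1.4, 0.8, -2.0]
finger_gap: 0.744
```

Run:
```python
from h import *
o=monitor.get_obs(); print(o["tcp_pos"],o["finger_gap"],o["ft_force"],o["ft_torque"])
v=cams.camera("scene"); cv2.imwrite("pics/s3.png",cv2.resize(v[60:330,180:500],None,fx=2.4,fy=2.2))
```

```text
[0.59861117 0.2370263  0.30437733] 0.7437626389169634 [ 1.37537803  0.82120447 -2.03798859] [-0.08358101 -0.34867939 -0.05693903]
```

View pics/s3.png

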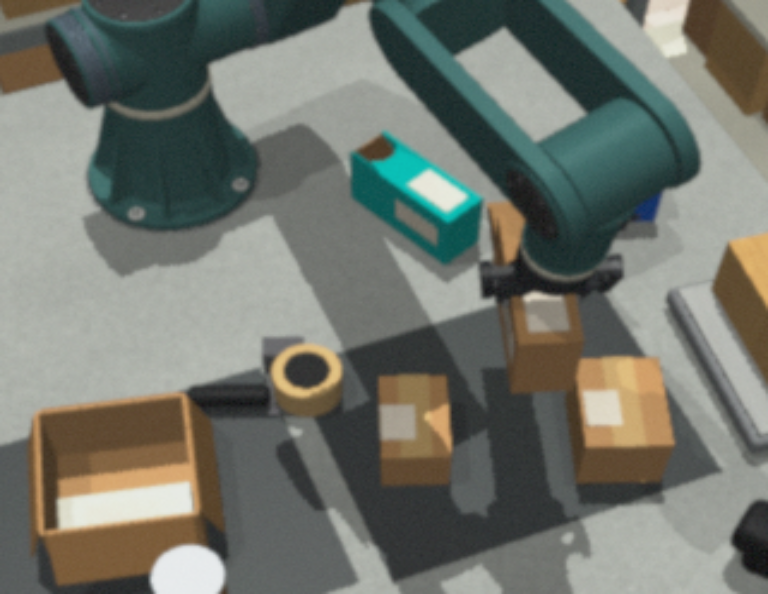

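The carton is in the air at crop (540,330), level with its spout out; the taped boxes are unmoved. On to the parcel.

Request:
drive_tool([
  [0,0,0.0,-15,8,-3,0.3],
  [0,0.005,0.01,-45,23,-8,0.3],
  [0,0.008,0.02,-80,41,-14,0.3],
  [0,0.01,0.03,-116,60,-20,0.3],
  [0,0.013,0.04,-152,79,-26,0.3],
  [0,0.016,0.05,-188,97,-33,0.3],
  [0,0.02,0.055,-220,114,-38,0.3],
  [0,0.02,0.057,-240,124,-42,0.3],
])

```text
t: 8.25
tcp_pos: [0.6412, -0.0382, 0.2897]
tcp_rot: [[0.383, 0.866, -0.321], [0.924, -0.36, 0.129], [-0.004, -0.346, -0.938]]
ft_force: [0.5, 0.6, -2.9]
finger_gap: 0.74
```

Request:
drive_tool([
  [0,0,0.0,-15,8,-3,0.3],
  [0,0.005,0.01,-45,23,-8,0.3],
  [0,0.008,0.02,-80,41,-14,0.3],
  [0,0.01,0.03,-116,60,-20,0.3],
  [0,0.013,0.04,-152,79,-26,0.3],
  [0,0.016,0.05,-188,97,-33,0.3],
  [0,0.02,0.055,-220,114,-38,0.3],
  [0,0.02,0.057,-240,124,-42,0.3],
])

```text
t: 8.92
tcp_pos: [0.671, -0.3089, 0.2869]
tcp_rot: [[0.437, 0.844, -0.312], [0.899, -0.411, 0.149], [-0.003, -0.345, -0.939]]
ft_force: [0.6, -0.5, -2.7]
finger_gap: 0.742
```

```bash
cat > nxt.py <<'E'
from plan import *
import sys
def nxt(targets):
    o=monitor.get_obs(); print(o["t"],o["tcp_pos"],o["finger_gap"],o["ft_force"],np.round(o["joint_pos"],2))
    for al,z,off in targets:
        c,p,R=pose(-.45,al,lip(off,z,-.45)); mv(p,R)
E
python3 -c "
from nxt import *
nxt([(0,.235,0),(20,.16,0),(30,.145,.01),(40,.13,.01),(50,.12,.02),(60,.12,.02)])
v=cams.camera('top'); cv2.imwrite('pics/t3.png',cv2.resize(v[120:300,330:510],None,fx=3,fy=3))"
```

```text
8.9167 [ 0.67100696 -0.30887837  0.28693973] 0.7421010287622837 [ 0.61042467 -0.54968802 -2.72295822] [-0.51  0.76  0.74 -0.03  2.   -1.64]
w [-0.006  0.003 -0.005] d [15.7 10.8 -8.6] n>= 0.5
w [-0.355  0.003 -0.005] d [ 15.7 -13.4  14.6] n>= 2.8
w [-0.529  0.003 -0.005] d [ 15.6 -29.2   8.8] n>= 4.2
w [-0.704  0.004 -0.005] d [ 15.6 -56.8  12.1] n>= 5.6
w [-0.878  0.004 -0.005] d [ 15.5 -78.2  13. ] n>= 7.0
w [-1.053  0.003 -0.005] d [  15.4 -112.7   14. ] n>= 8.4
```

View pics/t3.png

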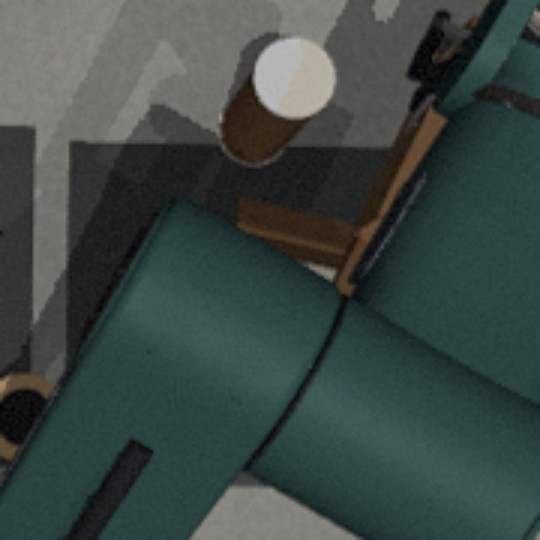

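Top view: the arm hides the parcel, the carton edge is at crop (390,210), and the tube (crop 290,80) is clear. I tilt to 20 degrees while lowering.

Request:
drive_tool([
  [-0.05,0,0,5,5,-3,0.3],
  [-0.13,0,0,10,2,3,0.3],
  [-0.21,0,0,15,-3,7,0.3],
  [-0.29,0,0,15.5,-8,11,0.3],
  [-0.355,0,-0.005,15.5,-13,14.5,0.3],
  [-0.355,0,-0.005,15.5,-13,14.5,0.3],
  [-0.355,0,-0.005,15.5,-13,14.5,0.3],
])

```text
t: 9.55
tcp_pos: [0.6615, -0.2819, 0.2796]
tcp_rot: [[0.43, 0.903, 0.001], [0.903, -0.43, -0.001], [-0.0, 0.001, -1.0]]
ft_force: [-0.2, 0.0, -2.6]
finger_gap: 0.74
```

```bash
python3 -c "
from nxt import *
nxt([(20,.16,0),(30,.15,.0),(40,.135,.01),(50,.125,.015),(60,.125,.02)])
v=cams.camera('scene'); cv2.imwrite('pics/s4.png',cv2.resize(v[150:390,130:400],None,fx=2.4,fy=2.4))"
```

```text
9.55 [ 0.66152122 -0.28188322  0.27963639] 0.7402413810006715 [-0.20933509  0.00838316 -2.61950051] [-0.5   0.51  1.17 -0.    1.47 -1.63]
w [-0.001  0.002  0.004] d [-4.5  2.7  1.8] n>= 0.1
w [-0.176  0.001  0.004] d [ -4.4 -20.2 -14.1] n>= 1.4
w [-0.35   0.001  0.003] d [ -4.3 -37.2 -20.6] n>= 2.8
w [-0.525 -0.     0.003] d [ -4.1 -62.5 -27.1] n>= 4.2
w [-0.699 -0.001  0.003] d [ -4.  -90.3 -38.1] n>= 5.6
```

View pics/s4.png

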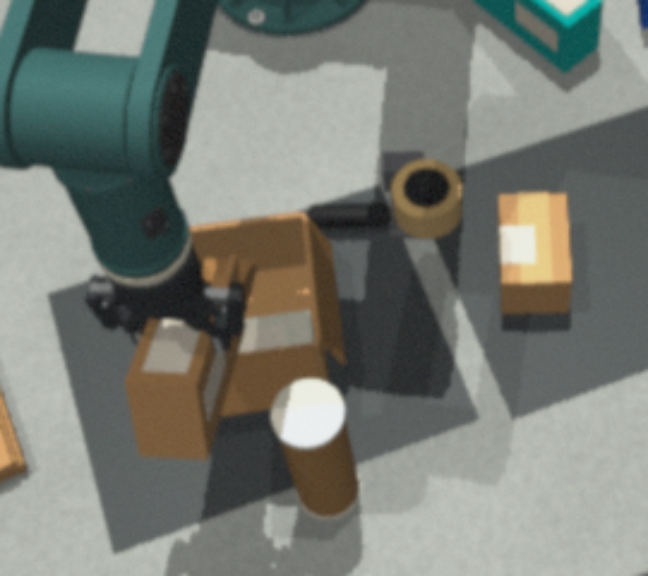

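Run:
```python
from plan import *
o=monitor.get_obs(); R=o["tcp_rot"]@Rt.T; c=o["tcp_pos"]-R@pt
m=cams.camera_model("scene"); F=lambda p:((proj(m,p)-[130,150])*2.4).round().tolist()
print("carton",c); 
for s in(-1,1): L=c+R@(lipc+[0,s*.02875,0]); print("lip",L,F(L),"hinge",F(c+R@[-.089,s*.0288,-.047]),"rear top",F(c+R@[.09,s*.032,.048]),"rear bot",F(c+R@[.09,s*.032,-.048]))
for yaw in(-.27,): 
  for a,b in((-1,-1),(-1,1),(1,1),(1,-1)):
    print("rim",a,b,F(Rn.from_euler("z",yaw).apply([a*.085,b*.085,.11])+[*PC,0]))
```

```text
carton [ 0.6613925  -0.28365166  0.25779021]
lip [ 0.50628568 -0.24150431  0.16212846] [204.0, 260.0] hinge [185.0, 326.0] rear top [121.0, 383.0] rear bot [136.0, 458.0]
lip [ 0.53111565 -0.18964227  0.16199933] [257.0, 262.0] hinge [240.0, 329.0] rear top [193.0, 387.0] rear bot [205.0, 462.0]
rim -1 -1 [158.0, 228.0]
rim -1 1 [308.0, 213.0]
rim 1 1 [315.0, 346.0]
rim 1 -1 [156.0, 363.0]
```

The projected lip corners (204,260) and (257,262) lie amid the rim (cols 158–308), and the picture agrees. Pouring now.

Request:
drive_tool([
  [-0.045,0,0,-1,-4,-3,0.3],
  [-0.09,0,0,-2,-10,-7,0.3],
  [-0.13,0,0,-4,-15,-11,0.3],
  [-0.176,0,0,-4,-20,-14,0.3],
  [-0.22,0,0,-4,-24.5,-16,0.3],
  [-0.26,0,0,-4,-28,-17.5,0.3],
  [-0.305,0,0,-4,-32.5,-19,0.3],
  [-0.35,0,0,-4,-37,-20.5,0.3],
])

```text
t: 10.27
tcp_pos: [0.6298, -0.272, 0.3008]
tcp_rot: [[0.43, 0.846, 0.315], [0.903, -0.403, -0.151], [-0.001, 0.349, -0.937]]
ft_force: [-0.1, -0.2, -2.1]
finger_gap: 0.746
```

Request:
drive_tool([
  [0,0,0,0,0,0,0.3],
  [0,0,0,0,0,0,0.3],
  [0,0,0,0,0,0,0.3],
  [0,0,0,0,0,0,0.3],
  [0,0,0,0,0,0,0.3],
  [0,0,0,0,0,0,0.3],
  [0,0,0,0,0,0,0.3],
])

```text
t: 10.85
tcp_pos: [0.6286, -0.2713, 0.3005]
tcp_rot: [[0.43, 0.847, 0.313], [0.903, -0.403, -0.15], [-0.001, 0.347, -0.938]]
ft_force: [0.9, 1.4, -1.3]
finger_gap: 0.737
```

```bash
python3 -c "
from nxt import *
nxt([(40,.135,.01),(50,.125,.015),(60,.125,.02)])"
```

```text
10.85 [ 0.62858233 -0.27125969  0.30047253] 0.7368825901173994 [ 0.93716448  1.38333495 -1.28795861] [-0.52  0.27  1.55  0.03  0.97 -1.66]
w [0.004 0.001 0.003] d [ 0.3 -2.8 -0.8] n>= 0.1
w [-0.171 -0.     0.003] d [  0.4 -24.3 -15.6] n>= 1.4
w [-0.345 -0.001  0.003] d [  0.6 -46.5 -35.6] n>= 2.8
```

Request:
drive_tool([
  [-0.06,0,0,0,-8,-5,0.3],
  [-0.12,0,0,0,-16,-10,0.3],
  [-0.17,0,0,0,-24,-15,0.3],
  [-0.23,0,0,0,-31,-22,0.3],
  [-0.29,0,0,0,-39,-29,0.3],
  [-0.345,0,0,0,-46,-35,0.3],
  [-0.345,0,0,0,-46,-35,0.3],
  [-0.345,0,0,0,-46,-35,0.3],
])

```text
t: 11.52
tcp_pos: [0.5774, -0.2467, 0.317]
tcp_rot: [[0.43, 0.692, 0.58], [0.903, -0.329, -0.277], [-0.0, 0.643, -0.766]]
ft_force: [0.6, 0.1, -2.0]
finger_gap: 0.74
```

Request:
drive_tool([
  [0,0,0,0,0,0,0.3],
  [0,0,0,0,0,0,0.3],
  [0,0,0,0,0,0,0.3],
  [0,0,0,0,0,0,0.3],
  [0,0,0,0,0,0,0.3],
  [0,0,0,0,0,0,0.3],
  [0,0,0,0,0,0,0.3],
  [0,0,0,0,0,0,0.3],
])

```text
t: 12.18
tcp_pos: [0.5783, -0.2473, 0.3173]
tcp_rot: [[0.43, 0.691, 0.581], [0.903, -0.329, -0.278], [-0.001, 0.644, -0.765]]
ft_force: [0.6, -0.4, -2.7]
finger_gap: 0.742
```

```bash
python3 -c "
from nxt import *
nxt([(60,.125,.02),(20,.16,0)])
v=cams.camera('wrist')
for i in range(6): print(i,[(np.round(r['uv']).tolist(),round(r['conf'],2)) for r in cams.search_frame('wrist','can%d_center'%i)][:8]) if i==0 else 0
v2=cams.camera('scene')
print([(np.round(r['uv']).tolist(),round(r['conf'],2)) for r in cams.search_frame('scene','can0_center')])
cv2.imwrite('pics/s5.png',np.hstack([cv2.resize(v,(400,300)),cv2.resize(v2[170:340,130:357],(400,300))]))"
```

```text
12.1833 [ 0.578307   -0.24729013  0.31729424] 0.7420116401269757 [ 0.60717269 -0.40027171 -2.7105163 ] [-0.55  0.06  1.93  0.16  0.46 -1.8 ]
w [-0.    -0.001  0.002] d [ 0.6  0.  -0.5] n>= 0.0
w [0.698 0.001 0.004] d [ 0.1 45.5 89.9] n>= 5.6
0 []
[([243.0, 265.0], 0.59)]
```

View pics/s5.png

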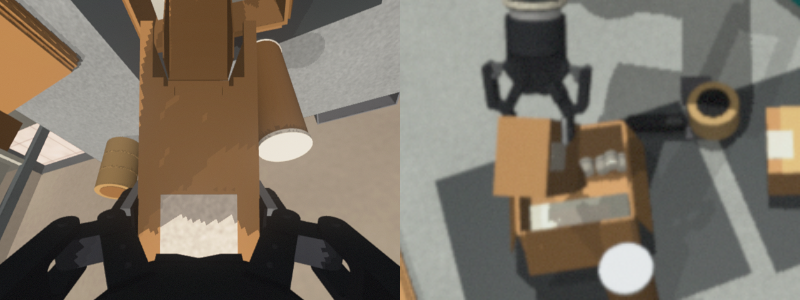

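Scene: several white canisters lie on the parcel floor near crop (600,165). I level the carton, move off and count them.

Request:
drive_tool([
  [0.06,0,0,0,8,5,0.3],
  [0.18,0,0,0,20,12,0.3],
  [0.3,0,0,0,25,25,0.3],
  [0.42,0,0,0,25,35,0.3],
  [0.54,0,0,0,25,45,0.3],
  [0.66,0,0,0,22,55,0.3],
  [0.7,0,0,0,20,60,0.3],
  [0.7,0,0,0,20,60,0.3],
])

```text
t: 13.05
tcp_pos: [0.6289, -0.2716, 0.2815]
tcp_rot: [[0.43, 0.903, -0.003], [0.903, -0.43, 0.001], [-0.001, -0.003, -1.0]]
ft_force: [-0.3, -0.4, -2.5]
finger_gap: 0.741
```

Run:
```python
from plan import *
o=monitor.get_obs(); print(o["t"],o["tcp_pos"],o["ft_force"]); 
R=o["tcp_rot"]@Rt.T; c=o["tcp_pos"]-R@pt; print(c, c+R@lipc)
p1=c0+[0,0,.23]+Rc@pt; mv(p1,Rc@Rt)
mv(c+[-.02,.30,.03]+Rc@pt,Rc@Rt)
```

```text
13.05 [ 0.62893609 -0.27163267  0.28153167] [-0.28362453 -0.35093505 -2.5299391 ]
[ 0.62718852 -0.27233057  0.25937167] [ 0.48403926 -0.20396542  0.16453682]
w [ 0.344 -0.017 -0.116] d [ 445.2 -248.3  -16.4] n>= 12.2
w [ 0.344 -0.017 -0.116] d [ 263.1 -140.   -28. ] n>= 7.2
```

Request:
drive_tool([
  [0.04,0,0,0,-5,-20,0.3],
  [0.1,0,-0.02,20,-15,-35,0.3],
  [0.16,-0.01,-0.04,55,-33,-35,0.3],
  [0.22,-0.01,-0.06,92,-52,-33,0.3],
  [0.28,-0.01,-0.08,130,-72,-30,0.3],
  [0.33,-0.01,-0.1,167,-92,-28,0.3],
  [0.344,-0.017,-0.116,203,-112,-26,0.3],
  [0.344,-0.017,-0.116,235,-130,-24,0.3],
])

```text
t: 13.72
tcp_pos: [0.6106, -0.0001, 0.3076]
tcp_rot: [[0.321, 0.892, -0.318], [0.947, -0.302, 0.111], [0.003, -0.337, -0.942]]
ft_force: [0.4, 1.2, -1.7]
finger_gap: 0.742
```

Run:
```python
from plan import *
o=monitor.get_obs(); print(o["t"],o["tcp_pos"],o["ft_force"]); 
R=o["tcp_rot"]@Rt.T; c=o["tcp_pos"]-R@pt; print(c)
p1=c0+[0,0,.23]+Rc@pt; mv(p1,Rc@Rt)
V=[]
for n in("scene","top"):
    v=cams.camera(n); print(n,[(np.round(r["uv"]).tolist(),round(r["conf"],2)) for q in("can0_center",) for r in cams.search_frame(n,q)])
    V.append(cv2.resize(v[200:320,180:290] if n=="scene" else v[175:295,375:485],(390,426),interpolation=cv2.INTER_CUBIC))
cv2.imwrite("pics/p6.png",np.hstack(V))
```

```text
13.7167 [ 6.10607174e-01 -9.00252340e-05  3.07553201e-01] [ 0.38637654  1.21726422 -1.72455741]
[0.60204389 0.00143823 0.28708514]
w [ 0.004 -0.     0.002] d [220.  -81.1  39.4] n>= 5.7
scene [([234.0, 286.0], 0.61), ([221.0, 265.0], 0.37)]
top []
```

View pics/p6.png

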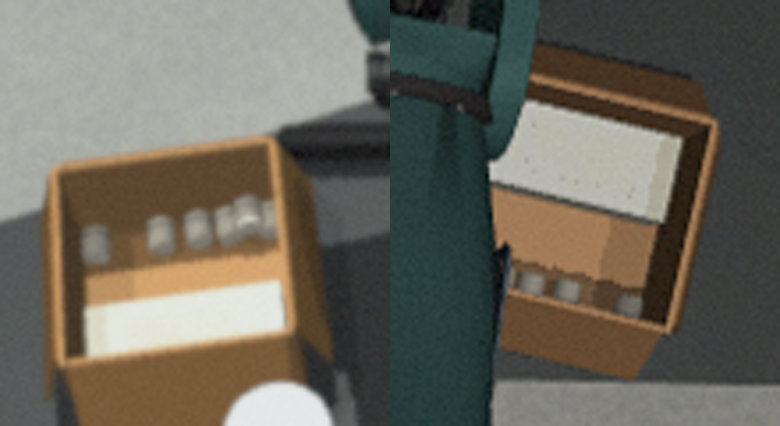

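Six canisters are visible in the scene crop (cols 95, 160, 198, 230, 248 and 268, rows 215–245), all inside the parcel. I return the carton.

Request:
drive_tool([
  [0,0,0,10,-3,2,0.3],
  [0,0,0,40,-14,7,0.3],
  [0,0,0,75,-27,13,0.3],
  [0,0,0,112,-41,20,0.3],
  [0,0,0,150,-55,27,0.3],
  [0,0,0,185,-68,33,0.3],
  [0,0,0,210,-77,38,0.3],
  [0,0,0,220,-81,39,0.3],
])

```text
t: 14.58
tcp_pos: [0.5964, 0.2378, 0.2992]
tcp_rot: [[0.321, 0.892, -0.318], [0.947, -0.301, 0.112], [0.004, -0.337, -0.941]]
ft_force: [-0.7, 0.9, -1.1]
finger_gap: 0.744
```

Request:
drive_tool([
  [0,0,0,0,0,0,0.3],
  [0,0,0,0,0,0,0.3],
])

```text
t: 14.75
tcp_pos: [0.5973, 0.2336, 0.2994]
tcp_rot: [[0.323, 0.892, -0.318], [0.947, -0.303, 0.11], [0.002, -0.336, -0.942]]
ft_force: [-0.6, -0.2, -2.1]
finger_gap: 0.739
```

Run:
```python
from plan import *
o=monitor.get_obs(); print(o["t"],o["tcp_pos"],o["ft_force"],c0,np.round(o["tcp_rot"]@Rt.T,3).tolist())
for z in(.23,.05,.001): mv(c0+[0,0,z]+Rc@pt,Rc@Rt)
```

```text
14.75 [0.59725901 0.23362504 0.2994011 ] [-0.56590321 -0.19415989 -2.09762306] [0.58776979 0.23862022 0.048     ] [[0.946, 0.324, -0.003], [-0.324, 0.946, 0.002], [0.004, -0.001, 1.0]]
w [ 0.004  0.001 -0.   ] d [ 3.  -1.5  1.6] n>= 0.1
w [ 0.004  0.001 -0.   ] d [  2.7  59.1 171.1] n>= 4.3
w [ 0.004  0.001 -0.   ] d [  2.6  75.6 217.2] n>= 5.5
```

Request:
drive_tool([
  [0,0,0,2.5,9,30,0.3],
  [0,0,0,2.5,21,65,0.3],
  [0,0,0,2.5,34,100,0.3],
  [0,0,0,2.5,47,135,0.3],
  [0,0,0,2.5,59,170,0.3],
  [0,0,0,2.5,65,188,0.3],
  [0.004,0,0,2.5,70,201,0.3],
  [0.004,0,0,2.5,70,201,0.3],
])

```text
t: 15.42
tcp_pos: [0.5951, 0.2356, 0.0836]
tcp_rot: [[0.324, 0.888, -0.326], [0.946, -0.305, 0.111], [-0.001, -0.345, -0.939]]
ft_force: [-0.5, -0.2, -1.4]
finger_gap: 0.743
```

Request:
drive_tool([
  [0,0,0,0,2,4,0.3],
  [0,0,0,0,4,10,0.3],
  [0,0,0,0,5,13,0.3],
  [0,0,0,0,6,15.5,0.3],
  [0,0,0,0,6,15.5,0.3],
  [0,0,0,0,6,15.5,0.3],
])

```text
t: 15.92
tcp_pos: [0.5966, 0.2382, 0.0704]
tcp_rot: [[0.322, 0.89, -0.322], [0.947, -0.302, 0.112], [0.003, -0.341, -0.94]]
ft_force: [0.1, -0.7, -1.0]
finger_gap: 0.742
```

Run:
```python
from plan import *
o=monitor.get_obs(); print(o["t"],o["tcp_pos"],o["ft_force"])
mv(c0+[0,0,0]+Rc@pt,Rc@Rt)
```

```text
15.9167 [0.5966339  0.23822946 0.07037627] [ 0.1406714  -0.6613317  -1.04381985]
w [-0.001 -0.     0.001] d [-1.2  0.8  1.8] n>= 0.1
```

Request:
drive_tool([
  [0,0,0,0,0.8,2,0.3],
  [0,0,0,0,0.8,2,0.3],
  [0,0,0,0,0.8,2,0.85],
  [0,0,0,0,0.8,2,1],
  [0,0,0,0,0.8,2,1],
  [0,0,0,0,0.8,2,1],
])

```text
t: 16.42
tcp_pos: [0.5965, 0.238, 0.0677]
tcp_rot: [[0.322, 0.89, -0.322], [0.947, -0.302, 0.112], [0.002, -0.341, -0.94]]
ft_force: [-0.9, 0.7, -0.4]
finger_gap: 0.996
```

Request:
drive_tool([
  [0,0,0,0,-4,-10,1],
  [0,0,0,0,-14,-40,1],
  [0,0,0,0,-28,-80,1],
  [0,0,0,0,-42,-120,1],
  [0,0,0,0,-56,-160,1],
  [0,0,0,0,-90,-190,1],
  [0,0,0,0,-130,-210,1],
  [0,0,0,0,-160,-220,1],
])

```text
t: 17.08
tcp_pos: [0.5253, 0.2617, 0.3326]
tcp_rot: [[0.323, 0.891, -0.319], [0.946, -0.303, 0.113], [0.004, -0.338, -0.941]]
ft_force: [1.3, 0.8, -0.5]
finger_gap: 1.002
```

Request:
drive_tool([
  [0,0,0,40,-10,0,1],
  [0,0,0,80,-20,0,1],
  [0,0,0,120,-30,0,1],
  [0,0,0,160,-40,0,1],
  [0,0,0,190,-40,0,1],
  [0,0,0,190,-40,0,1],
  [0,0,0,190,-40,0,1],
])

```text
t: 17.67
tcp_pos: [0.5501, 0.4549, 0.343]
tcp_rot: [[0.32, 0.891, -0.323], [0.947, -0.3, 0.111], [0.002, -0.341, -0.94]]
ft_force: [0.5, -0.3, 0.7]
finger_gap: 1.003
```

Run:
```python
from fit import *
o=monitor.get_obs(); print(o["t"],o["tcp_pos"],o["ft_force"])
V=[]; mt=cams.camera_model("top")
for n in("scene","top"):
    v=cams.camera(n); cv2.imwrite(f"pics/{n}9.png",v)
    print([(np.round(r["uv"]).tolist(),round(r["conf"],2)) for r in cams.search_frame(n,"can0_center")])
    v=v.copy(); box(v,cams.camera_model(n),C,YAW,.18,.064,.096,(0,255,0))
    V.append(cv2.resize(v[190:340,180:480] if n=="scene" else v[145:295,190:490],(780,300)[:2] and (600,300)))
cv2.imwrite("pics/f9.png",np.vstack(V))
for q,d,nr in(("box_tall",(.13,.1,.095),(230,185)),("box_low",(.12,.08,.075),(305,216))):
    c=[r for r in cams.outline_of("top",q) if np.hypot(*(np.array(r["uv"])-nr))<25]
    if c: p=at_z(mt,nr,d[2]); print(q,fit({"top":c[0]["pixels"]},[p[0],p[1],-.36],d))
```

```text
17.6667 [0.55007574 0.4548912  0.34299571] [ 0.46098929 -0.25565895  0.68488033]
[([242.0, 264.0], 0.55)]
[]
box_tall (array([ 0.64911669,  0.34557252, -0.3726167 ]), np.float64(0.8940086473131563))
box_low (array([ 0.56661737,  0.12267097, -0.35897241]), np.float64(0.9627176381529144))
```

View pics/f9.png

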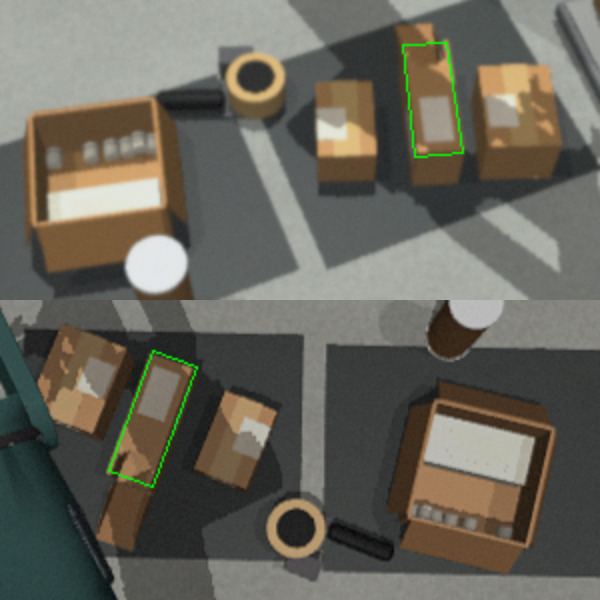

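The carton lies level in its place, label up, next to its start outline. The canisters are in the parcel, the bystanders are unmoved, and the arm is clear. Handing in.

```bash
python3 -c "
from bench import bot; print(bot.finish_job())"
```

```text
the job is handed in; nothing more can be done
None
```

The job is handed in at about 18 s of the 72 s allowed; `finish_job` gives no verdict.

**What I did**
1. Opened the spout with a closed fingertip through the notch, to about 1.45 rad by finger geometry. The carton slid about 5 mm doing this.
2. Pinched the carton with the tool leaned 20°, carried it level to the parcel and tilted it to 60° with the lip over the parcel.
3. Laid it back label side up between the taped boxes, let go and moved the arm clear.

**Last checks**
- **Carton:** It looks level, label up and close to its start outline in both cameras, judged by eye. From the arm's pose I estimate it is about 5 mm from its start.
- **Taped boxes:** Refitted from the top picture, both are within about 1 mm of where they started. The fit for the tall box was poorer (0.89 against 0.97), because the arm partly hid it.
- **Parcel, tube and tape gun:** By eye they look unmoved; I did not measure them.
- **Forces:** The readings I took stayed under 8 N.

**Less certain**
- **Canister count:** I counted six canisters by eye in the scene close-up after pouring, some of them overlapping. In the final pictures I could only pick out five or six. The detector did not confirm the count: it found one in the last scene picture and none from the top.
- **Pictures:** I viewed 12, two past the budget of 10.

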